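# Open the filter cover of the bench dust collector

## Robot

A 6-joint arm with a two-finger parallel gripper is mounted at the origin on the work surface. World frame = base frame: x ahead of the robot, y to its left, z up, the work surface at z = 0. Lengths are in m, angles in rad, forces in N, time in s.
With the tool pointing down it reaches from about 0.375 to 0.9 m from the base axis. Payload 3.1 kg.
Tool frame: the origin (TCP) lies midway between the tips of the shut fingers; the grasp point (between the pads) lies manip.hold_point_z behind it (manip.hold_point_z is the distance from the TCP to the grasp point, in m); z points along the fingers, y is the direction in which the jaws open and shut (so a half turn about z gives the same grasp; the last joint's range is limited). The gripper opens to 85 mm and grips with 20 to 120 N. Pads are 22 mm wide; open, the fingers measure 114 mm over their backs; the gripper's body (76 mm by 85 mm) begins 54 mm behind the grasp point. The pads swing forward as they close: fully open they stand 13 mm farther back than shut.
Start: joints at [1.117, 0.527, 1.433, -0, 1.181, -0.178], TCP at [0.17, 0.602, 0.231] pointing down, gripper open.
Joint ranges: [-3.08, 3.08], [-0.75, 2.2], [0.22, 2.44], [-1.43, 4.57], [0, 2.65], [-2.85, 2.85]. Speed limits (rad/s): [2.79, 2.79, 3.14, 3.14, 3.14, 3.14].

## Interface

Orientations are given as a unit quaternion [x, y, z, w].
In Python, from station import manip, snapshot, workorder, models gives the robot as it stands.
- The arm moves only by the tool jog_arm, never from a script. Its argument "commands" is a list of rows, each a list of 5 numbers: the opening in per cent of the stroke, from 0 (shut) to 100 (fully open), then the shift along the world's x, y, z in cm, then the turn about the world's z in rad. A call has 1 to 8 rows; each row shifts and turns the pose as measured when the row begins; what a row does not reach is not made up. A row lasts 1/12 s, in which the tool goes at most 41.7 mm and 7.16 degrees, less where a joint would pass 70% of its speed; a pose out of reach is approached as far as the arm can. A call with a gripper value outside its range is refused whole. The fingers move at their own pace and stop on an object; "squeeze" is the grip in N (left out, the last holds). Time passes only in rows, so rows that do not move let the fingers close. It gives the time, the measured TCP pose, the force and the opening at its end, in the units of the state.
- manip.sense(): the state, without advancing time (a new reading comes with each control period).
- snapshot(name): name is "scene" or "top"; returns a dict with "image" (384x512x3 uint8, red, green, blue), "intrinsics" (3x3 intrinsics, pixels), "extrinsics" (4x4, takes a point from camera to world coordinates). Camera axes: x right, y down, z forward; pixel columns grow to the right and rows downward; lengths in m; the calibration is good to about 2 mm. A picture is of the moment at which its call begins. There is no depth.
- workorder.sign_off(): hands the job in, once; it reports no verdict.
Trained networks look in a picture, given as the dict that the camera call returned (one of the last four; its "shot" number tells which), for a name from the list of things; names that differ only in an ending like _2 or _b are one class to them, and where a whole thing is asked for, a point or a joint stands for the part that bears it (a point fixed in the world has none). Each returns a list of dicts, best first, with "score" (0 to 1); they miss things now and then, are a little off and sometimes report something else, mostly with a low value. They report only what shows in the picture. A call takes as long as a camera call. They do not tell look-alikes from the thing itself.
- models.find_in(picture, name): "centre" ([x, y, z] in m, in world coordinates, good to about 4 mm: the middle of the surface that is visible of it).
- models.pinpoint(picture, name): "centre" ([x, y, z] in m, in world coordinates, good to about 4 mm: a listed point, or the origin of a listed thing).
The state is a dict: "t": time; "q": joint angles; "qd": joint speeds; "tau": joint torques, N m; "tcp_pos": TCP position; "tool_rot": TCP orientation; "force": force on the tool from outside, world axes, zero at the start; "ft_torque": the same for the moment, N m; "finger_gap": opening from 0.0 (shut) to 1.0 (fully open).
Only numpy, scipy, OpenCV 4.12 (cv2) and the standard library are available. Lean on these libraries where they do the work, as an engineer would, in place of code of your own. Each camera call takes 0.05 s, during which the arm holds its last target. There are 200 camera calls.

## Task

The dust collector's filter has to be checked: with a fingertip press its snap tab in until the cover is let go, then push the cover by its rib off its seat, along the runners until it comes up against the end stop and the filter lies open. Only press and push: do not grip the rib or lift the cover off the runners, and leave the things around the collector where they are.

Things in the scene. Friction and masses are not known exactly. Their poses are not given: they have to be found in the camera images.
- unit: Bench-top dust collector, a white box 150 mm (its x) by 248 mm (its y, -127 to +121), fixed on the bench. Origin on the bench; its y axis is the way the cover slides off. On top two runners at z = 100 mm, x = +-43 to 56 mm, carry the cover; the well between them is 86 mm wide. Guide walls 113 mm apart, 7 mm above the runners, run along both sides.
- seat (a point): Centre of the cover's seat over the filter, at runner height: unit x 0, y -50, z 100 mm. The filter opening is 70 mm long (y). Here two aluminium strips, 10 mm above the runners, hold down the cover's side edges (x beyond +-49.5 mm). Behind the cover a spring bar kicks it about 10 mm towards +y when the tab lets go; from then on the tab is trapped under the cover.
- end_stop (a point): Middle of the top edge of the end stop, a lip 7 mm high across the +y end of the run-out: unit x 0, y +113, z 107 mm. The opened cover's leading edge comes up against it.
- tab (a joint): Snap tab, a black sprung tongue 36 mm wide, 70 mm long in the middle of the run-out, hinged at its +y end (unit y +75 mm); its upright nose (4 mm thick, top at z 105 mm) stands before the cover's +y edge, at unit y +5.5 mm. Rad: 0 up, latched; 0.075 nose level with the runners, cover let go; 0.105 its stop. It springs up unless something is above it.
- tab_pad (a point): Where to press the snap tab, straight down: on the tongue's ribbed top, middle of its width, 28 mm from the nose's cover side, about 101 mm above the bench when latched; moves with the tongue. Takes 3 to 6 N; lets go about 3 mm down and meets its stop about 4.5 mm down.
- cover: Loose steel filter cover, a plate 110 x 110 x 5 mm, 0.42 kg, with an upright finger rib across its middle (64 mm along x, 8 mm thick along y, top 26 mm above the plate's underside). Origin at the centre of the underside, axes like the unit's. At unit y -50 mm when seated, about +58 mm against the end stop. Sliding it takes 1 to 3 N.
- cover_rib (a point): Middle of the top edge of the cover's finger rib; its -y face, to push on, is 4 mm behind, and the plate's top 21 mm below.
- burr_tray: Bystander: loose aluminium tray of burrs, 110 x 70 x 30 mm, on the bench beyond the unit's -y end. Origin at the centre of its underside.
- jar: Bystander: loose lidded jar, 52 mm across, 58 mm high, on the bench beyond the unit's +y end. Origin at the centre of its underside.
- handpiece: Bystander: loose handpiece upright in a steel block 70 x 60 mm, 178 mm high in all, near the unit's +x +y corner. Origin at the centre of its underside.
- bench_brush: Bystander: loose wooden brush lying along the unit's +x side on the bench.
Things that resemble listed ones, but are neither listed nor needed, are in the scene too. What is shaped like the cover but purple or yellow is not meant.

How it is judged:
By the outcome, as a careful person would: the job done as asked, in the order asked, and still so for the second after the job is handed in, with the robot touching nothing.
It also fails if it takes over 42 s, if anything falls off the work surface, if the arm or the gripper's body presses on something with over 40 N, if the wrist force passes 120 N, or if a joint passes its speed limit or range.

## Working session

There is one attempt and no reset: what is moved stays moved. The work goes in short steps, Python scripts to look and compute and a tool call to move; the robot and the scene stay as the last step left them, time stands still between calls to the robot, and variables do not carry over. Pictures are saved under pics/ and viewed, about 8 in all and at most 12, crops included, and the job is handed in when it is done.

Besides the shell and the picture viewer there is one more tool, called after "Call:" as a command line: name --pt "numbers of a row" for each row, then --argument value for the rest. jog_arm: Moves the arm, as the interface text tells. Its arguments: {"type":"object","properties":{"commands":{"type":"array","items":{"type":"array","items":{"type":"number"}}},"squeeze":{"type":"number"}},"required":["commands"]}

```bash
mkdir -p pics
cat > h.py <<'E'
from station import manip, snapshot, workorder, models
import cv2, numpy as np
def save(p,n): cv2.imwrite(f'pics/{n}.png',cv2.cvtColor(p['image'],cv2.COLOR_RGB2BGR))
def proj(p,X):
    T=np.linalg.inv(p['extrinsics']); c=T[:3,:3]@np.array(X)+T[:3,3]; u=p['intrinsics']@c; return (u[:2]/u[2]).round(0)
E
python3 - <<'E'
from h import *
for n in ['scene','top']:
    p=snapshot(n); save(p,n+'0')
    for k in ['unit','seat','end_stop','tab_pad','cover','cover_rib','jar','handpiece','burr_tray']:
        for r in models.pinpoint(p,k)[:3]: print(n,k,np.round(r['centre'],4),round(r['score'],2),proj(p,r['centre']))
s=manip.sense(); print(s['t'],s['tcp_pos'],s['tool_rot'],s['force'],manip.hold_point_z)
a=cv2.imread('pics/scene0.png');b=cv2.imread('pics/top0.png')
E
```

```text
scene unit [ 0.5144 -0.009   0.0039] 0.84 [249. 229.]
scene seat [ 0.5128 -0.0602  0.1004] 0.88 [232. 188.]
scene end_stop [0.5297 0.1018 0.1123] 0.81 [282. 210.]
scene end_stop [0.6751 0.1527 0.0014] 0.28 [257. 296.]
scene tab_pad [0.5162 0.0207 0.1   ] 0.58 [257. 200.]
scene cover [ 0.5127 -0.0585  0.0947] 0.8 [233. 191.]
scene cover [ 0.3243  0.1311 -0.002 ] 0.7 [340. 217.]
scene cover [0.5275 0.1008 0.1099] 0.63 [282. 211.]
scene cover_rib [ 0.3149 -0.1729  0.0252] 0.67 [251. 172.]
scene cover_rib [ 0.5126 -0.0577  0.1275] 0.62 [233. 179.]
scene cover_rib [0.317  0.129  0.0257] 0.61 [342. 207.]
scene jar [0.5262 0.1865 0.001 ] 0.74 [313. 266.]
top unit [ 0.5148 -0.0084  0.0037] 0.63 [276. 194.]
top unit [ 0.6716 -0.0646  0.0023] 0.18 [300. 125.]
top seat [0.522  0.0266 0.0974] 0.34 [260. 186.]
top end_stop [0.5285 0.1046 0.1073] 0.7 [222. 183.]
top tab_pad [0.5221 0.0268 0.0984] 0.66 [260. 186.]
top cover [3.232e-01 1.290e-01 2.000e-04] 0.85 [215. 280.]
top cover [ 0.3139 -0.1728  0.0018] 0.71 [351. 284.]
top cover [ 0.5108 -0.059   0.0994] 0.6 [302. 191.]
top cover_rib [ 0.5115 -0.0591  0.1229] 0.78 [303. 190.]
top cover_rib [0.318  0.1296 0.0262] 0.77 [213. 283.]
top jar [ 0.523   0.1834 -0.0035] 0.84 [191. 191.]
top handpiece [ 0.6693  0.1501 -0.0045] 0.81 [206. 127.]
top burr_tray [ 0.5256 -0.2318  0.006 ] 0.78 [375. 188.]
1.0 [0.16956626 0.60152546 0.23130604] [ 1.36954326e-01  9.90577363e-01 -5.17851402e-06  3.15638525e-06] [-0.0220189  -0.62436014  0.57452863] 0.0187
```

View pics/scene0.png

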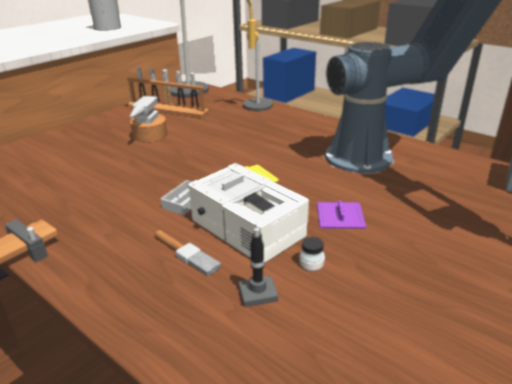

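View pics/top0.png

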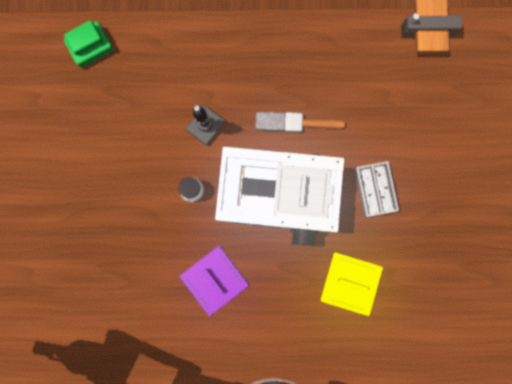

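The scene view shows the collector at about (248,208), with purple and yellow look-alikes beside it on the bench. In the top view the cover rib is at (304,190), the tab at (259,187) and the end stop at (222,185). I'll refine the unit's pose with an enlarged crop and an overlay of the model.

Run:
```python
from h import *
p=snapshot('top'); K=p['intrinsics'];T=p['extrinsics']
th=-0.1; o=np.array([.5178,-.0085])
def W(x,y,z): return [o[0]+x*np.cos(th)-y*np.sin(th), o[1]+x*np.sin(th)+y*np.cos(th), z]
x0,y0,x1,y1=205,135,355,245; f=5
im=cv2.resize(cv2.cvtColor(p['image'],cv2.COLOR_RGB2BGR)[y0:y1,x0:x1],None,fx=f,fy=f,interpolation=cv2.INTER_CUBIC)
Ti=np.linalg.inv(T)
def px(X):
    c=Ti[:3,:3]@np.array(X)+Ti[:3,3];u=K@c;u=u[:2]/u[2];return tuple(int(round(v)) for v in ((u[0]-x0+.5)*f,(u[1]-y0+.5)*f))
def poly(P,col): cv2.polylines(im,[np.array([px(W(*q)) for q in P])],True,col,1)
poly([(-.075,-.127,.107),(.075,-.127,.107),(.075,.121,.107),(-.075,.121,.107)],(0,0,255))
poly([(-.055,-.105,.105),(.055,-.105,.105),(.055,.005,.105),(-.055,.005,.105)],(0,160,0))
poly([(-.032,-.054,.126),(.032,-.054,.126),(.032,-.046,.126),(-.032,-.046,.126)],(255,0,0))
poly([(-.018,.005,.1),(.018,.005,.1),(.018,.075,.1),(-.018,.075,.1)],(0,200,255))
cv2.imwrite('pics/crop1.png',im)
```

```text
(no output)
```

View pics/crop1.png

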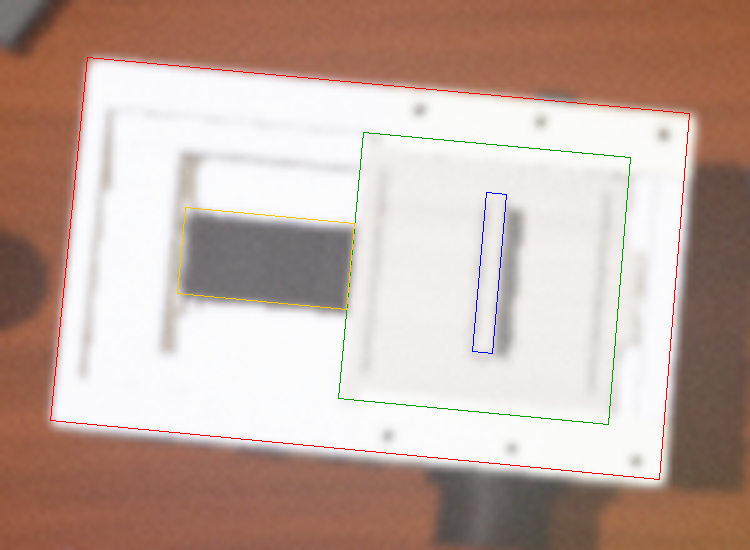

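The model fits the picture; the true pose is only about 2 mm lower and to the right. So the unit is at about (0.516, -0.0095) with yaw -0.10, and the tab pad at about (0.519, 0.023). I'll approach with the fingers shut and the jaw axis turned along the unit's x.

Call:
jog_arm --pt "0 2.05 -3.4 0 -0.09" --pt "0 2.05 -3.4 0 -0.09" --pt "0 2.05 -3.4 0 -0.09" --pt "0 2.05 -3.4 0 -0.09" --pt "0 2.05 -3.4 0 -0.09" --pt "0 2.05 -3.4 0 -0.09" --pt "0 2.05 -3.4 0 -0.09" --pt "0 2.05 -3.4 0 -0.09"

```text
t: 1.72
tcp_pos: [0.3344, 0.327, 0.2322]
tool_rot: [0.485, 0.875, 0.005, 0.002]
force: [0.8, -0.4, -0.1]
finger_gap: 0.003
```

Call:
jog_arm --pt "0 2.05 -3.4 0 -0.09" --pt "0 2.05 -3.4 0 -0.09" --pt "0 2.05 -3.4 0 -0.09" --pt "0 2.05 -3.4 0 -0.09" --pt "0 2.05 -3.4 0 -0.09" --pt "0 2.05 -3.4 0 -0.09" --pt "0 2.05 -3.4 0 -0.09" --pt "0 2.05 -3.4 0 -0.09"

```text
t: 2.38
tcp_pos: [0.5045, 0.0405, 0.235]
tool_rot: [0.774, 0.633, 0.007, 0.007]
force: [0.6, 1.3, -1.3]
finger_gap: 0.004
```

Call:
jog_arm --pt "0 1.0 -1.2 -2 0.06" --pt "0 0.5 -0.5 -3 0.04" --pt "0 0 0 -3 0" --pt "0 0 0 -2 0" --pt "0 0 0 0 0"

```text
t: 2.8
tcp_pos: [0.5318, 0.0106, 0.1355]
tool_rot: [0.745, 0.666, 0.013, 0.015]
force: [-1.0, 0.7, -0.7]
finger_gap: 0.0
```

Run:
```python
from h import *
s=manip.sense(); print(s['tcp_pos'],s['tool_rot'],s['force'])
p=snapshot('scene');save(p,'s1');q=snapshot('top');save(q,'t1')
a=cv2.imread('pics/s1.png')[150:260,180:330];b=cv2.imread('pics/t1.png')[135:245,205:355]
cv2.imwrite('pics/c2.png',np.vstack([cv2.resize(x,None,fx=2.7*1,fy=2.7,interpolation=cv2.INTER_CUBIC) for x in (a,b)]))
```

```text
[0.53176174 0.01058886 0.13554066] [0.74538316 0.66633576 0.01279897 0.01538803] [-0.97419341  0.74100885 -0.74456848]
```

View pics/c2.png

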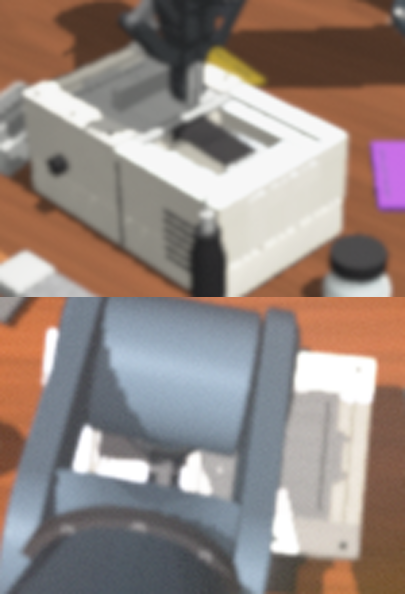

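The shut fingers now hang over the tab's cover-side end, about 12 mm short of the pad in +y. I'll correct that.

Call:
jog_arm --pt "0 -0.6 0.6 0 0" --pt "0 -0.5 0.5 0 0" --pt "0 0 0 0 0" --pt "0 0 0 0 0"

```text
t: 3.23
tcp_pos: [0.5237, 0.0239, 0.1436]
tool_rot: [0.744, 0.667, 0.017, 0.021]
force: [0.0, -1.1, 0.3]
finger_gap: -0.003
```

Call:
jog_arm --pt "0 -0.3 0 -1.0 0" --pt "0 -0.1 0 -1.0 0" --pt "0 0 0 -1.0 0" --pt "0 0 0 0 0"

```text
t: 3.57
tcp_pos: [0.5221, 0.0253, 0.118]
tool_rot: [0.743, 0.668, 0.021, 0.025]
force: [-0.4, -0.1, -0.1]
finger_gap: -0.003
```

Call:
jog_arm --pt "0 -0.2 -0.1 -0.6 0" --pt "0 0 0 -0.6 0" --pt "0 0 0 -0.4 0" --pt "0 0 0 -0.3 0"

```text
t: 3.9
tcp_pos: [0.5218, 0.0245, 0.1007]
tool_rot: [0.742, 0.669, 0.023, 0.028]
force: [-1.5, -0.2, 5.9]
finger_gap: -0.002
```

Call:
jog_arm --pt "0 0 0 -0.3 0" --pt "0 0 0 -0.3 0" --pt "0 0 0 -0.3 0"

```text
t: 4.15
tcp_pos: [0.5221, 0.0243, 0.0955]
tool_rot: [0.742, 0.669, 0.023, 0.028]
force: [-11.3, 0.5, 43.0]
finger_gap: -0.0
```

It's at the stop. I'll lift and look.

Call:
jog_arm --pt "0 0 0 0.5 0" --pt "0 0 0 2 0" --pt "0 0 0 3 0" --pt "0 0 0 0 0"

```text
t: 4.48
tcp_pos: [0.5226, 0.0242, 0.1536]
tool_rot: [0.742, 0.669, 0.024, 0.029]
force: [1.1, 0.5, -0.4]
finger_gap: -0.002
```

Run:
```python
from h import *
s=manip.sense(); print(s['tcp_pos'],s['force'])
p=snapshot('scene');save(p,'s2');q=snapshot('top');save(q,'t2')
for z in (p,q):
    for r in models.pinpoint(z,'cover_rib')[:3]: print(np.round(r['centre'],4),round(r['score'],2))
a=cv2.imread('pics/s2.png')[150:260,180:330];b=cv2.imread('pics/t2.png')[135:245,205:355]
cv2.imwrite('pics/c3.png',np.vstack([cv2.resize(x,None,fx=2.7*1,fy=2.7,interpolation=cv2.INTER_CUBIC) for x in (a,b)]))
```

```text
[0.52261882 0.02418591 0.15359439] [ 1.06519284  0.49203926 -0.41211737]
[0.3166 0.1306 0.0258] 0.92
[ 0.512  -0.0468  0.1297] 0.74
[ 0.313  -0.1709  0.0266] 0.68
[ 0.3148 -0.1748  0.0223] 0.9
[ 0.5125 -0.0526  0.1214] 0.68
```

View pics/c3.png

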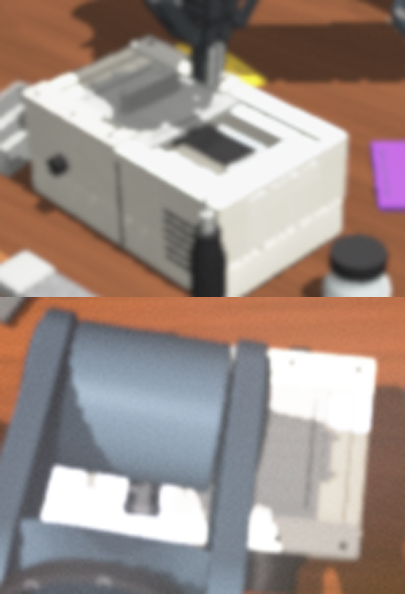

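The cover has sprung forward by about 10 mm: the networks give the rib at y ≈ -0.050, where it was -0.059, and the top crop agrees. Now I'll go behind the rib.

Call:
jog_arm --pt "0 -0.3 -2.4 0 0" --pt "0 -0.4 -2.5 0 0" --pt "0 -0.4 -2.4 0 0" --pt "0 0 -1.5 0 0" --pt "0 0 -0.5 0 0" --pt "0 0 0 0 0"

```text
t: 5.18
tcp_pos: [0.5029, -0.0693, 0.1411]
tool_rot: [0.742, 0.67, 0.017, 0.018]
force: [-0.2, 0.4, 0.6]
finger_gap: -0.003
```

Call:
jog_arm --pt "0 0.5 -0.8 0.3 0" --pt "0 0.2 -0.3 0 0" --pt "0 0 0 0 0"

```text
t: 5.43
tcp_pos: [0.5094, -0.0794, 0.1424]
tool_rot: [0.742, 0.67, 0.016, 0.016]
force: [-0.4, 0.1, 0.5]
finger_gap: 0.001
```

Call:
jog_arm --pt "0 0 0 -1 0" --pt "0 0 0 -1 0" --pt "0 0 0 -0.6 0" --pt "0 0 0 0 0"

```text
t: 5.77
tcp_pos: [0.5104, -0.0774, 0.1146]
tool_rot: [0.741, 0.671, 0.017, 0.017]
force: [-0.8, 0.1, -0.6]
finger_gap: 0.004
```

Call:
jog_arm --pt "0 0.05 0.5 0 0" --pt "0 0.05 0.5 0 0" --pt "0 0.05 0.5 0 0" --pt "0 0.05 0.5 0 0" --pt "0 0.05 0.5 0 0" --pt "0 0.05 0.5 0 0"

```text
t: 6.27
tcp_pos: [0.5136, -0.0446, 0.1144]
tool_rot: [0.74, 0.672, 0.016, 0.017]
force: [0.1, -1.0, -1.0]
finger_gap: 0.0
```

Call:
jog_arm --pt "0 0.05 0.5 0 0" --pt "0 0.05 0.5 0 0" --pt "0 0.05 0.5 0 0" --pt "0 0.05 0.5 0 0" --pt "0 0.05 0.5 0 0" --pt "0 0.05 0.5 0 0" --pt "0 0.05 0.5 0 0"

```text
t: 6.85
tcp_pos: [0.5176, -0.0055, 0.1151]
tool_rot: [0.74, 0.672, 0.017, 0.018]
force: [-0.5, -1.9, -0.7]
finger_gap: 0.004
```

Run:
```python
from h import *
s=manip.sense(); print(s['tcp_pos'],s['force'])
p=snapshot('scene');save(p,'s3')
for r in models.pinpoint(p,'cover_rib')[:3]: print(np.round(r['centre'],4),round(r['score'],2))
cv2.imwrite('pics/c4.png',cv2.resize(cv2.imread('pics/s3.png')[140:260,180:340],None,fx=4,fy=4,interpolation=cv2.INTER_CUBIC))
```

```text
[ 0.5175722  -0.00549095  0.11507641] [-0.51055694 -1.91671372 -0.6993661 ]
[0.317  0.1289 0.0264] 0.76
[0.5194 0.0102 0.1285] 0.66
[ 0.3139 -0.1754  0.0241] 0.45
```

View pics/c4.png

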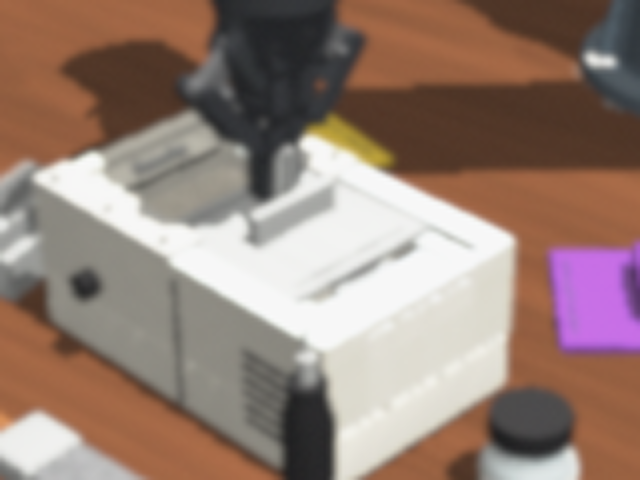

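The cover is sliding flat, with the rib at crop (290,210) and the fingers behind it. About 39 mm remain.

Call:
jog_arm --pt "0 0.05 0.5 0 0" --pt "0 0.05 0.5 0 0" --pt "0 0.05 0.5 0 0" --pt "0 0.05 0.5 0 0" --pt "0 0.05 0.4 0 0"

```text
t: 7.37
tcp_pos: [0.5203, 0.0201, 0.1151]
tool_rot: [0.74, 0.672, 0.017, 0.018]
force: [-0.5, -1.4, -0.8]
finger_gap: -0.004
```

Call:
jog_arm --pt "0 0.03 0.3 0 0" --pt "0 0.03 0.3 0 0"

```text
t: 7.53
tcp_pos: [0.521, 0.0271, 0.1151]
tool_rot: [0.74, 0.672, 0.017, 0.018]
force: [-0.3, -0.9, -0.5]
finger_gap: 0.004
```

Call:
jog_arm --pt "0 0.03 0.3 0 0" --pt "0 0.03 0.3 0 0"

```text
t: 7.7
tcp_pos: [0.5216, 0.0329, 0.1152]
tool_rot: [0.739, 0.673, 0.016, 0.018]
force: [-2.7, -17.0, 3.4]
finger_gap: 0.002
```

Call:
jog_arm --pt "0 0.03 0.3 0 0" --pt "0 0.03 0.3 0 0"

```text
t: 7.87
tcp_pos: [0.5217, 0.0329, 0.1159]
tool_rot: [0.736, 0.676, 0.011, 0.022]
force: [-2.5, -14.5, 3.3]
finger_gap: -0.003
```

At the end stop: the force jumped to 17 N and motion stopped at the predicted 0.033. I'll back off, rise and clear away.

Call:
jog_arm --pt "0 -0.05 -0.8 0 0" --pt "0 -0.05 -0.5 0.3 0" --pt "0 0 0 3 0" --pt "0 0 0 4 0" --pt "0 0 0 4 0" --pt "0 -2 2 1 0" --pt "0 -3 3 0 0" --pt "0 -3 3 0 0"

```text
t: 8.53
tcp_pos: [0.4462, 0.0971, 0.2452]
tool_rot: [0.741, 0.671, 0.016, 0.024]
force: [-0.4, 1.0, -0.1]
finger_gap: -0.0
```

Call:
jog_arm --pt "0 -2 3.4 0 0" --pt "0 -2 3.4 0 0" --pt "0 -2 3.4 0 0" --pt "0 -2 3.4 0 0" --pt "0 -2 3.4 0 0" --pt "0 -1 2 0 0" --pt "0 0 0 0 0" --pt "0 0 0 0 0"

```text
t: 9.2
tcp_pos: [0.3217, 0.3, 0.2489]
tool_rot: [0.742, 0.67, 0.02, 0.019]
force: [0.1, 0.3, -0.7]
finger_gap: -0.004
```

Run:
```python
from h import *
s=manip.sense(); print(s['t'],s['tcp_pos'],s['force'])
p=snapshot('scene');save(p,'s4');q=snapshot('top');save(q,'t4')
for z in (p,q):
  for k in ('cover_rib','jar','handpiece','burr_tray'):
    for r in models.pinpoint(z,k)[:3]: print(k,np.round(r['centre'],4),round(r['score'],2))
a=cv2.imread('pics/s4.png')[150:260,180:330];b=cv2.imread('pics/t4.png')[135:245,205:355]
cv2.imwrite('pics/c5.png',np.vstack([cv2.resize(x,None,fx=2.7*1,fy=2.7,interpolation=cv2.INTER_CUBIC) for x in (a,b)]))
```

```text
9.2 [0.32174025 0.300012   0.24894596] [ 0.12268241  0.34825763 -0.67934153]
cover_rib [0.3169 0.1291 0.0271] 0.93
cover_rib [0.5227 0.048  0.129 ] 0.89
jar [ 0.5238  0.1859 -0.002 ] 0.55
handpiece [0.673  0.155  0.0015] 0.76
handpiece [ 0.5267 -0.23   -0.002 ] 0.57
burr_tray [ 0.5247 -0.2291 -0.002 ] 0.89
cover_rib [0.5258 0.045  0.123 ] 0.94
cover_rib [0.3161 0.1313 0.0306] 0.67
cover_rib [ 0.3169 -0.1777  0.0243] 0.57
jar [ 0.5247  0.1842 -0.0038] 0.64
handpiece [ 0.6708  0.1489 -0.0015] 0.87
burr_tray [ 0.5246 -0.234   0.0046] 0.87
burr_tray [ 0.51   -0.0572  0.1025] 0.56
```

View pics/c5.png

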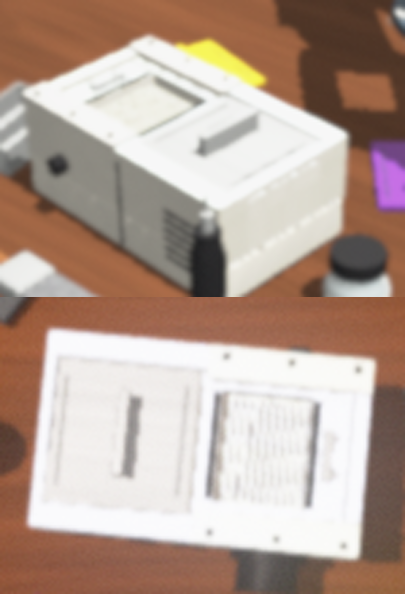

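The top crop shows the filter open at (263,450). The cover lies flat between the guide walls with its rib at (130,435), up against the end stop. The jar, handpiece and tray haven't moved.

```bash
python3 -c "
from h import *
workorder.sign_off()"
```

```text
the job is handed in; nothing more can be done
```

The filter is open: I pressed the snap tab to its stop with the shut fingertips, and the cover sprang forward about 10 mm. I then pushed it by its rib along the runners to the end stop, and handed the job in at about 9 s.

- **End stop:** motion stopped at the predicted TCP y of 0.033 m, with the push force rising to 17 N. After backing off, the two cameras put the rib at world y 0.048 and 0.045 m, against 0.048 expected.
- **Cover and filter:** the last pictures show the cover lying flat between the guide walls and the filter uncovered.
- **Surroundings:** the jar, handpiece and burr tray are where they were, within the networks' error. I didn't measure the brush, but the arm stayed well away from it.
- **Force on the tab:** pressing the tab against its stop briefly read 43 N at the wrist. That is more than the tab needs and above the 40 N figure for the arm or gripper body. It went through the fingertips only, and the wrist limit is 120 N.
- **Tilt:** the tool tilted about 2 to 4 degrees during the moves, with no visible effect.

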